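# Clamp the strip magazine with the removable crank

## Robot

A 6-joint arm with a two-finger parallel gripper is mounted at the origin on the work surface; the furniture and walls round the work are solid. World frame = base frame: x ahead of the robot, y to its left, z up, the work surface at z = 0. Lengths are in mm, angles in rad, forces in N, time in s.
With the tool pointing down it reaches from about 350 to 875 mm from the base axis. Payload 4.2 kg.
Tool frame: the origin (TCP) lies midway between the tips of the shut fingers; the grasp point (between the pads) lies 19 mm behind it; z points along the fingers, y is the direction in which the jaws open and shut (so a half turn about z gives the same grasp; the last joint's range is limited). The gripper opens to 85 mm and grips with 20 to 120 N. Pads are 22 mm wide; open, the fingers measure 114 mm over their backs; the gripper's body (76 mm by 85 mm) begins 54 mm behind the grasp point. The pads swing forward as they close: fully open they stand 13 mm farther back than shut.
Start: joints at [1.491, 0.385, 0.008, 0, -1.194, -0.259], TCP at [207.689, 589.461, 231.312] pointing down, gripper open.
Joint ranges: [-3.14, 3.14], [-1.21, 2.06], [-1.07, 1.41], [-3.16, 2.05], [-2.99, -0.16], [-3.1, 3.1]. Speed limits (rad/s): [2.79, 2.79, 3.14, 3.14, 3.14, 3.14].

## Interface

Orientations are given as a unit quaternion [x, y, z, w].
In Python, from bench import read_state, get_image, job_done, search_frame, regions_of gives the robot as it stands.
- The arm moves only by the tool servo_tool, never from a script. Its arguments are lists of equal length, an entry for each row: "turn": the turn, a rotation vector about the world's x, y, z in rad, a list of three; "dp": the shift along the world's x, y, z in m, a list of three; "fingers": the finger opening in m, from 0 to 0.0854. In form: {"turn": [[rx, ry, rz], ...], "dp": [[tx, ty, tz], ...], "fingers": [fingers, ...]}. A call has exactly 5 rows; each row shifts and turns the pose as measured when the row begins; what a row does not reach is not made up. A row lasts 1/8 s, in which the tool goes at most 62.5 mm and 10.7 degrees, less where a joint would pass 70% of its speed; a pose out of reach is approached as far as the arm can. A call is refused whole if a number of a shift passes 0.0625 or a number of a turn 0.188, either way. A call with a gripper value outside its range is refused whole. The fingers move at their own pace and stop on an object; the grip force is fixed at half the most. Time passes only in rows, so rows that do not move let the fingers close, or fill a call up. It gives the time, the measured TCP pose, the force and the opening at its end, in the units of the state.
- read_state(): the state, without advancing time (a new reading comes with each control period).
- get_image(name): name is "scene" or "top"; returns a dict with "img" (384x512x3 uint8, red, green, blue), "vfov" (degrees; the focal length in pixels is half the picture's height over the tangent of half this angle, whatever the lens; pixels are square), "cx", "cy" (the principal point, pixels), "k1" (the pictures are not rectified: a ray, as slopes to the right and down, at radius r is drawn at 1 + k1 r^2 times it, then the intrinsics apply), "world_from_camera" (4x4, takes a point from camera to world coordinates). Camera axes: x right, y down, z forward; pixel columns grow to the right and rows downward; lengths in mm; the calibration is good to about 2 mm. A picture is of the moment at which its call begins. There is no depth.
- job_done(): hands the job in, once; it reports no verdict.
Trained networks look in the newest picture that a camera, given by its name, has taken for a name from the list of things; names that differ only in an ending like _2 or _b are one class to them, and where a whole thing is asked for, a point or a joint stands for the part that bears it (a point fixed in the world has none). Each returns a list of dicts, best first, with "score" (0 to 1); they miss things now and then, are a little off and sometimes report something else, mostly with a low value. They report only what shows in the picture. A call takes as long as a camera call. They do not tell look-alikes from the thing itself.
- search_frame(query, camera): "box" ([left, top, width, height] in pixels, round what is visible of it).
- regions_of(query, camera): "region" (384x512 bool, what is visible of it) and "box" ([left, top, width, height] in pixels, round what is visible of it).
The state is a dict: "clock": time; "joints": joint angles; "joint_vel": joint speeds; "joint_efforts": joint torques, N m; "position": TCP position; "ee_rot": TCP orientation; "contact_force": force on the tool from outside, world axes, zero at the start; "wrist_torque": the same for the moment, N m; "gripper_width": finger opening in mm.
Only numpy, scipy, OpenCV 4.12 (cv2) and the standard library are available. Lean on these libraries where they do the work, as an engineer would, in place of code of your own. Each camera call takes 0.05 s, during which the arm holds its last target. There are 200 camera calls.

## Task

Fit the loose crank fully down onto the square shaft end of the magazine clamp and wind it clockwise (seen from above) until the jaw grips the strip magazine against the fixed jaw and the slip clutch under the shaft gives way. Carry on for about half a turn of slip to be sure that the set torque is reached, never a whole turn, then let go and leave the crank seated on the shaft. The magazine must stand flat on the bed, held square between the jaws; leave the setting block, the chip box and the tweezers alone.

Things in the scene. Friction and masses are not known exactly. Their poses are not given: they have to be found in the camera images.
- clamp: Magazine clamp, fixed on the table, pose varies: aluminium bed 225x110x14 mm (x -45 to 180). Origin: on the table below the shaft axis; +x: clamping direction, from shaft to fixed jaw. Dark grey gear case 80x80 mm round the shaft, top 70 mm above the table; dark steel fixed jaw, face at x = 156 mm, 84 mm wide, top 60 mm above the table. Apart from the shaft nothing on it is higher than 76 mm.
- jaw: Moving jaw: dark steel plate 16 mm thick (x), 84 mm wide, 46 mm high; origin under its middle at bed level, axes as the clamp's; face 8 mm ahead of the origin. Clockwise winding (from above) moves it to +x, 16 mm a turn; from its varying start it must go 23 to 39 mm (1.4 to 2.5 turns) to press the magazine on the fixed jaw. Self-locking: it stays when the crank is let go.
- shaft (a point): Seat on the vertical shaft axis: top of the round knurled clutch ring (33 mm across), 84 mm above the table, on which the crank's hub rests. From here the upright square end, 14x14 mm, rises 22 mm, then a blunt cone tip to 28 mm. z up; x and y are square to the flats and turn with the shaft, whose yaw varies.
- screw (a joint): Turn of the drive screw in rad, growing clockwise seen from above; 2.55 mm of jaw travel per rad. It needs 0.06 N m to turn and is geared to the jaw; start between 2 and 8.
- clutch (a joint): Slip of the clutch in rad: how far the square shaft end has turned clockwise on the drive screw; 0 at the start. It stays near 0 while the jaw is free and grows only when the jaw is blocked, at 0.18 N m on the shaft (about 3 N at the crank handle). Half a turn of slip is 3.1.
- crank: Loose crank, dark steel, 0.28 kg, lying hub down, handle up. Origin: centre of the hub's underside; +x along the arm, z up. Hub 36x36x30 mm, square socket 15.6 mm wide open below, 30 mm deep, flats along x, y (fits in 4 yaws, 5 deg play). Arm 16 mm wide, z 30 to 38, x -18 to 66 mm. Grip block over the hub 24 (x) by 18 (y) mm, z 36 to 60 mm: carry it across y. Seated: origin at the shaft seat.
- crank_handle (a point): Middle of the crank's handle: upright black sleeve, 20 mm across, spinning freely on its pin, 55 mm from the hub axis along the crank's +x; sleeve z 40 to 82 mm in the crank's frame, this point at 61, pin top at 84. As it spins, a gripper holding it from above can go round without turning.
- magazine: White slotted strip magazine, 85 x 50 x 55 mm, standing loose on the bed between the jaws, its long x axis across the clamp (along the clamp's y); origin: centre of its underside, z up. It is clamped across its 50 mm width and need not be touched by hand.
- setup_block: Bystander: steel height setting block 28 x 40 x 32 mm with a short post, beside the clamp; origin under its centre.
- chip_box: Bystander: flat square chip box 50 x 50 x 14 mm with clear lid; origin under its centre.
- tweezers_b: Bystander: black curved tweezers, 117 mm long along y, 17 mm wide, 9 mm high, lying on the table; origin under their centre.
There are look-alikes about, which are no part of the job. What is meant by the crank is not purple, and is the smaller of those in its own colour.

How it is judged:
By the outcome, as a careful person would: the job done as asked, in the order asked, and still so for the second after the job is handed in, with the robot touching nothing.
It also fails if it takes over 72 s, if anything falls off the work surface, if the arm or the gripper's body presses on something with over 40 N, if the wrist force passes 120 N, or if a joint passes its speed limit or range.

## Working session

There is one attempt and no reset: what is moved stays moved. The work goes in short steps, Python scripts to look and compute and a tool call to move; the robot and the scene stay as the last step left them, time stands still between calls to the robot, and variables do not carry over. Pictures are saved under pics/ and viewed, about 8 in all and at most 12, crops included, and the job is handed in when it is done.

Besides the shell and the picture viewer there is one more tool, called after "Call:" in YAML: its name, and indented under it one key for each argument. servo_tool: Moves the arm, as the interface text tells. Its arguments: {"type":"object","properties":{"turn":{"type":"array","items":{"type":"array","items":{"type":"number"}}},"dp":{"type":"array","items":{"type":"array","items":{"type":"number"}}},"fingers":{"type":"array","items":{"type":"number"}}},"required":["turn","dp","fingers"]}

```bash
mkdir -p pics; cat > h.py <<'E'
import numpy as np,cv2
from bench import *
def cam(name):
    d=get_image(name); return d
def save(d,fn): cv2.imwrite(fn,d["img"][:,:,::-1])
def ray(d,u,v):
    f=192/np.tan(np.radians(d["vfov"])/2)
    K=np.array([[f,0,d["cx"]],[0,f,d["cy"]],[0,0,1.]])
    p=cv2.undistortPoints(np.array([[[u,v]]],float),K,np.array([d["k1"],0,0,0,0.]))[0,0]
    T=np.array(d["world_from_camera"]); r=T[:3,:3]@np.array([p[0],p[1],1.]); return T[:3,3],r
def atz(d,u,v,z):
    o,r=ray(d,u,v); return o+r*(z-o[2])/r[2]
def proj(d,P):
    T=np.array(d["world_from_camera"]); f=192/np.tan(np.radians(d["vfov"])/2)
    q=(np.asarray(P,float).reshape(-1,3)-T[:3,3])@T[:3,:3]; s=q[:,:2]/q[:,2:]; s=s*(1+d["k1"]*(s**2).sum(1,keepdims=True))
    return s*f+[d["cx"],d["cy"]]
E
python3 - <<'E'
from h import *
for n in("top","scene"):
    d=cam(n); save(d,f"pics/{n}0.png"); print(n,d["vfov"],d["k1"],np.round(d["world_from_camera"],2).tolist())
    for q in("clamp","jaw","crank","magazine","setup_block","chip_box","tweezers_b","crank_handle"):
        print(q,[(round(r["score"],2),np.round(r["box"]).tolist()) for r in search_frame(q,n)[:4]])
print(read_state())
a=cv2.imread("pics/top0.png");b=cv2.imread("pics/scene0.png")
cv2.imwrite("pics/t0.png",cv2.resize(a,(800,600),interpolation=cv2.INTER_CUBIC));cv2.imwrite("pics/s0.png",cv2.resize(b,(800,600),interpolation=cv2.INTER_CUBIC))
E
```

```text
top 45.96922683414787 -0.02301426221565103 [[-0.02, -0.99, 0.14, 283.89], [-1.0, 0.02, -0.0, -240.96], [-0.0, -0.14, -0.99, 1129.9], [0.0, 0.0, 0.0, 1.0]]
clamp [(0.61, [191.0, 81.0, 50.0, 91.0])]
jaw [(0.55, [194.0, 115.0, 38.0, 16.0]), (0.47, [156.0, 213.0, 19.0, 14.0])]
crank [(0.79, [288.0, 145.0, 22.0, 35.0]), (0.71, [191.0, 191.0, 19.0, 33.0]), (0.57, [249.0, 248.0, 29.0, 50.0])]
magazine []
setup_block [(0.57, [154.0, 214.0, 19.0, 15.0])]
chip_box [(0.77, [299.0, 112.0, 18.0, 22.0])]
tweezers_b [(0.54, [208.0, 137.0, 7.0, 10.0])]
crank_handle [(0.9, [254.0, 246.0, 19.0, 55.0]), (0.75, [288.0, 143.0, 21.0, 39.0]), (0.54, [193.0, 190.0, 22.0, 33.0])]
scene 48.23584858511678 -0.08225632015730272 [[0.8, -0.41, 0.43, 70.64], [-0.6, -0.58, 0.55, -689.35], [0.02, -0.7, -0.71, 694.6], [0.0, 0.0, 0.0, 1.0]]
clamp [(0.72, [246.0, 120.0, 94.0, 78.0])]
jaw [(0.56, [279.0, 141.0, 32.0, 32.0])]
crank [(0.65, [144.0, 224.0, 68.0, 80.0]), (0.61, [302.0, 212.0, 47.0, 42.0])]
magazine [(0.69, [291.0, 124.0, 41.0, 43.0])]
setup_block [(0.75, [169.0, 166.0, 16.0, 16.0])]
chip_box [(0.96, [351.0, 
[... 188 characters left out ...]
]
{'clock': 0.9, 'joints': array([ 1.49055534e+00,  3.84695901e-01,  7.92228067e-03, -1.08027694e-05,
       -1.19401929e+00, -2.58625826e-01]), 'joint_vel': array([ 0.00087265, -0.0015816 ,  0.0007592 , -0.00094731, -0.00097288,
        0.00076366]), 'joint_efforts': array([-2.18950004e-04, -3.92075944e+01,  1.88620180e+01,  4.19082105e+00,
       -2.47336511e-04, -2.96651109e-06]), 'position': array([207.71308912, 589.45539909, 231.3216863 ]), 'ee_rot': array([ 9.85680131e-01, -1.68625857e-01, -5.15473781e-06, -1.25444015e-06]), 'contact_force': array([-1.01399348, -0.04571366,  1.10932332]), 'wrist_torque': array([-0.01360232, -0.02223497, -0.00502542]), 'gripper_width': 85.2530035647628}
```

View pics/t0.png

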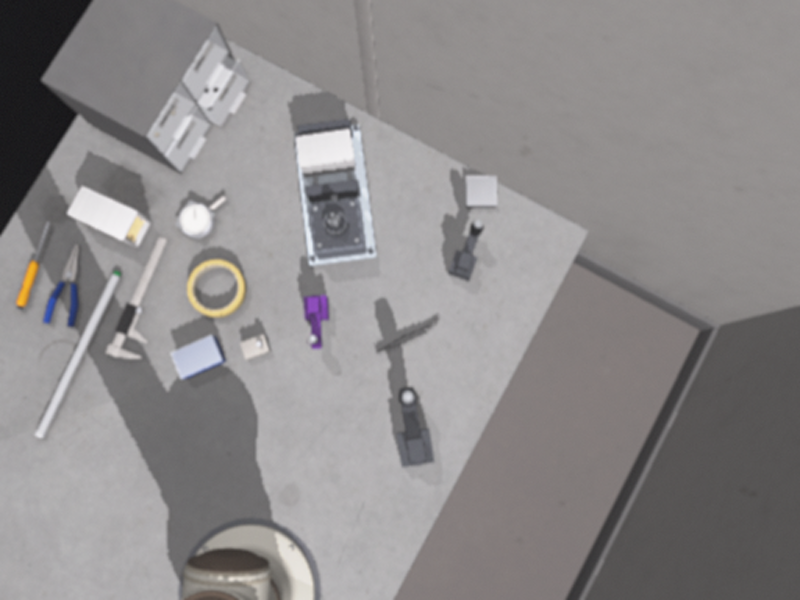

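View pics/s0.png

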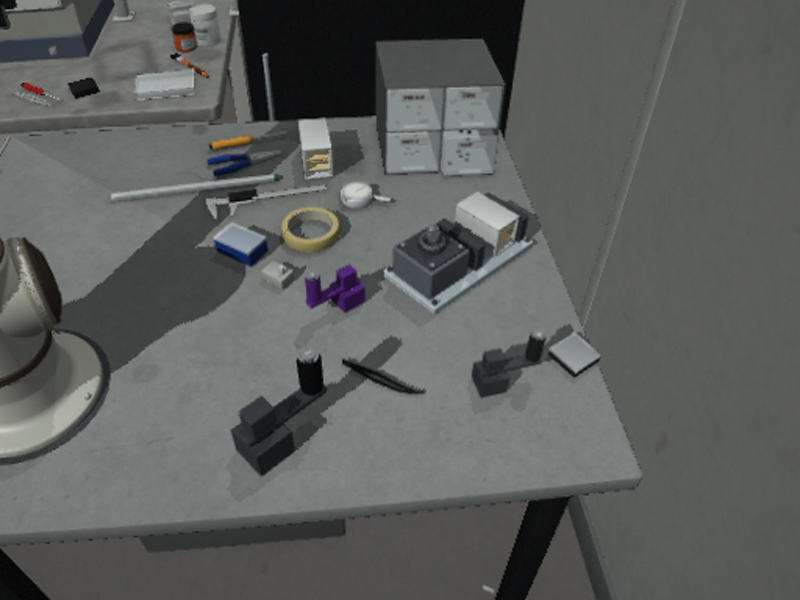

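The crank wanted is the small dark one next to the chip box: hub at about (296,170), handle about (304,146) in the raw top picture. The clamp runs from the shaft at about (214,142) up towards the fixed jaw.

```bash
python3 - <<'E'
import cv2,numpy as np
a=cv2.imread("pics/top0.png");b=cv2.imread("pics/scene0.png")
def crop(im,x,y,w,h):
    c=cv2.resize(im[y:y+h,x:x+w],(400,300),interpolation=cv2.INTER_CUBIC)
    c=cv2.convertScaleAbs(c,alpha=1.6,beta=10)
    s=400/w
    for k in range(0,w,10): cv2.putText(c,str(x+k),(int(k*s),8),0,.3,(0,255,255)); cv2.line(c,(int(k*s),9),(int(k*s),13),(0,255,255))
    for k in range(0,h,10): cv2.putText(c,str(y+k),(0,int(k*s)+4),0,.3,(0,255,255)); cv2.line(c,(20,int(k*s)),(24,int(k*s)),(0,255,255))
    return c
m=np.vstack([np.hstack([crop(a,155,75,128,96),crop(a,270,132,64,48)]),np.hstack([crop(b,240,115,108,81),crop(b,295,205,64,48)])])
cv2.imwrite("pics/m1.png",m)
E
```

```text
(no output)
```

View pics/m1.png

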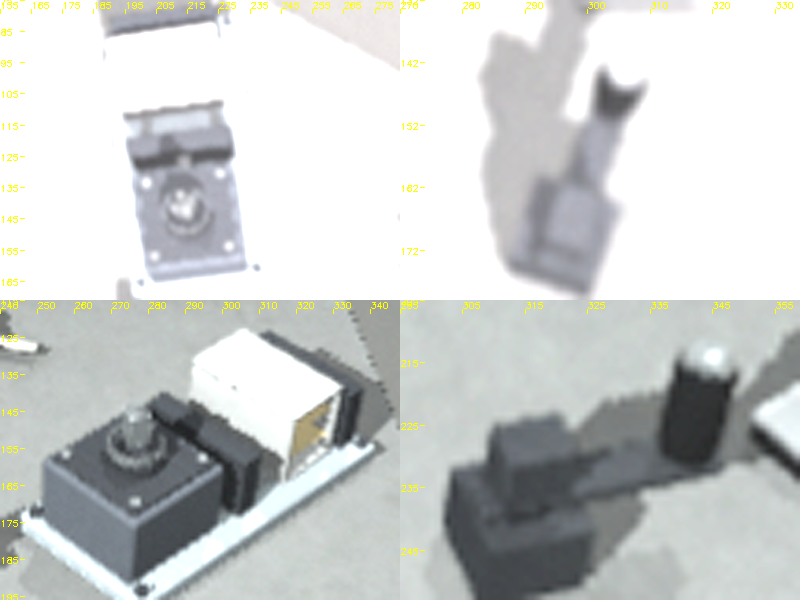

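```bash
cat > fit.py <<'E'
from h import *
from scipy.optimize import least_squares
T,S=cam("top"),cam("scene")
def tl(x,y): return 155+x/3.125,75+y/3.125
def tr(x,y): return 270+(x-400)/6.25,132+y/6.25
def bl(x,y): return 240+x/3.704,115+(y-300)/3.704
def br(x,y): return 295+(x-400)/6.25,205+(y-300)/6.25
def both(a,b,z):
    p,q=atz(T,*a,z),atz(S,*b,z); print("z",z,np.round(p,1),np.round(q,1)); return (p+q)/2
print("clamp c");both(tl(187.75,214.25),bl(135.5,455.5),71)
print("tip");both(tl(183,197),bl(137,408),112)
print("pin");p=both((305.3,142),br(710,352),84)
print("block");q=both(tr(573,215),br(533,428),60)
d=p-q;print("crank yaw",np.degrees(np.arctan2(d[1],d[0])),np.hypot(*d[:2]))
for a,b in(((147,183),(153,255)),((221,173),(230,246))):
    d=atz(T,*tl(*a),71)-atz(T,*tl(*b),71);print("clamp yaw",np.degrees(np.arctan2(d[1],d[0])))
for a in((140,285),(257,268)): print("bed",atz(T,*tl(*a),0))
for a in((25,515),(140,590),(380,450)): print("bedS",atz(S,*bl(*a),14))
E
python3 fit.py
```

```text
clamp c
z 71 [ 558.1 -143.    71. ] [ 554.1 -144.1   71. ]
tip
z 112 [ 560.7 -143.3  112. ] [ 549.5 -147.5  112. ]
pin
z 84 [ 554.9 -358.2   84. ] [ 547.7 -360.5   84. ]
block
z 60 [ 501.1 -340.6   60. ] [ 498.5 -337.8   60. ]
crank yaw -21.371418914657212 55.25725889826407
clamp yaw 4.639285365347871
clamp yaw 6.407989265486873
bed [518.09640954 -97.30924599   0.        ]
bed [ 530.5537121  -192.71653454    0.        ]
bedS [505.45955962 -98.75518138  14.        ]
bedS [ 523.01556089 -192.38327857   14.        ]
bedS [ 735.09579361 -183.53750172   14.        ]
```

Call:
servo_tool:
  turn:
    - [0,0,0]
    - [0,0,0]
    - [0,0,0]
    - [0,0,0]
    - [0,0,0]
  dp:
    - [0.04,-0.05,0.01]
    - [0.04,-0.055,0.01]
    - [0.04,-0.06,0]
    - [0.03,-0.06,0]
    - [0.03,-0.06,0]
  fingers: [0.0854,0.0854,0.0854,0.0854,0.0854]

```text
clock: 1.62
position: [374.4, 325.7, 250.1]
ee_rot: [0.986, -0.165, 0.001, -0.0]
contact_force: [0.8, 0.2, 0.5]
gripper_width: 85.3
```

Call:
servo_tool:
  turn:
    - [0,0,0]
    - [0,0,0]
    - [0,0,0]
    - [0,0,0]
    - [0,0,0]
  dp:
    - [0.02,-0.06,0]
    - [0.02,-0.06,0]
    - [0.01,-0.06,0]
    - [0.01,-0.06,0]
    - [0,-0.06,0]
  fingers: [0.0854,0.0854,0.0854,0.0854,0.0854]

```text
clock: 2.25
position: [434.8, 21.9, 251.8]
ee_rot: [0.986, -0.164, 0.003, -0.002]
contact_force: [1.4, -0.7, -0.4]
gripper_width: 85.4
```

Call:
servo_tool:
  turn:
    - [0,0,0]
    - [0,0,0]
    - [0,0,0]
    - [0,0,0]
    - [0,0,0]
  dp:
    - [0,-0.06,0]
    - [0,-0.06,0]
    - [0,-0.05,0]
    - [0,-0.05,0]
    - [0,-0.05,0]
  fingers: [0.0854,0.0854,0.0854,0.0854,0.0854]

```text
clock: 2.88
position: [433.7, -257.9, 254.0]
ee_rot: [0.986, -0.164, 0.006, -0.002]
contact_force: [0.5, 0.5, 0.7]
gripper_width: 85.5
```

Call:
servo_tool:
  turn:
    - [0,0,-0.02]
    - [0,0,-0.02]
    - [0,0,0]
    - [0,0,0]
    - [0,0,0]
  dp:
    - [0.03,-0.04,-0.04]
    - [0.03,-0.03,-0.04]
    - [0.007,-0.012,-0.04]
    - [0,0,0]
    - [0,0,0]
  fingers: [0.0854,0.0854,0.0854,0.0854,0.0854]

```text
clock: 3.5
position: [501.8, -345.8, 134.9]
ee_rot: [0.982, -0.187, 0.01, -0.001]
contact_force: [1.0, 0.1, 0.1]
gripper_width: 85.5
```

```bash
cat >> h.py <<'E'
from scipy.spatial.transform import Rotation as R
def st(yaw=None):
    s=read_state(); r=R.from_quat(s["ee_rot"]); m=r.as_matrix()
    y=np.degrees(np.arctan2(m[1,0],m[0,0]))
    print("t",round(s["clock"],2),"pos",np.round(s["position"],1),"yawx",round(y,2),"zax",np.round(m[:,2],4),"F",np.round(s["contact_force"],1),"M",np.round(s["wrist_torque"],2),"w",round(s["gripper_width"],1),"j",np.round(s["joints"],2))
    if yaw is not None:
        a=np.radians(yaw); D=np.array([[np.cos(a),np.sin(a),0],[np.sin(a),-np.cos(a),0],[0,0,-1]])
        print("turn",np.round((R.from_matrix(D)*r.inv()).as_rotvec(),4))
    return s
def crop(d,x,y,w,h,W=400,H=300,al=1.6):
    im=d["img"][:,:,::-1]; x=int(x);y=int(y)
    c=cv2.convertScaleAbs(cv2.resize(im[y:y+h,x:x+w],(W,H),interpolation=cv2.INTER_CUBIC),alpha=al,beta=10); s=W/w
    for k in range(0,w,10): cv2.putText(c,str(x+k),(int(k*s),8),0,.3,(0,255,255)); cv2.line(c,(int(k*s),9),(int(k*s),13),(0,255,255))
    for k in range(0,h,10): cv2.putText(c,str(y+k),(0,int(k*s)+4),0,.3,(0,255,255)); cv2.line(c,(20,int(k*s)),(24,int(k*s)),(0,255,255))
    return c
E
python3 - <<'E'
from h import *
s=st(-21.4)
T,S=cam("top"),cam("scene")
p=s["position"]; print(proj(S,p),proj(T,p))
cv2.imwrite("pics/m2.png",np.hstack([crop(S,280,165,100,140,400,560,2),crop(T,255,115,80,112,400,560,1.6)]))
E
```

```text
t 3.5 pos [ 501.8 -345.8  134.9] yawx -21.58 zax [ 0.0195 -0.002  -0.9998] F [1.  0.1 0.1] M [-0.03  0.05 -0.03] w 85.5 j [-0.34  0.43 -0.17 -0.01 -0.95  1.54]
turn [0.0019 0.0195 0.0031]
[[325.73049814 200.71439444]] [[302.87804855 159.38054049]]
```

View pics/m2.png

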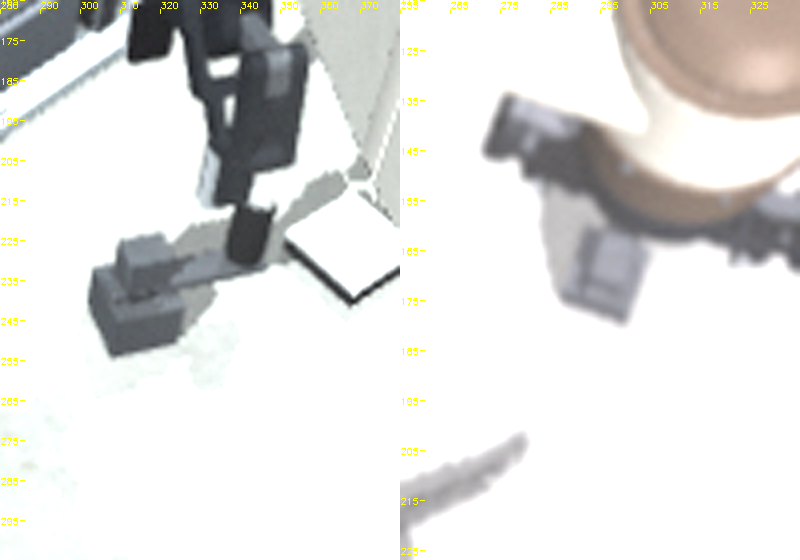

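```bash
python3 - <<'E'
from h import *
S=cam("scene");T=cam("top")
def P(c,yaw,pts):
    a=np.radians(yaw);M=np.array([[np.cos(a),-np.sin(a),0],[np.sin(a),np.cos(a),0],[0,0,1]]);return np.array(pts)@M.T+[*c,0]
pts=[(-18,18,0),(-18,-18,0),(18,-18,0),(-18,18,30),(-18,-18,30),(18,-18,30),(-12,9,60),(-12,-9,60),(12,-9,60),(12,9,60)]
w=P((499.8,-339.2),-21.4,pts)
for p,a,b in zip(pts,proj(S,w),proj(T,w)): print(p,np.round(a,1),np.round(b,1))
E
```

```text
(-18, 18, 0) [302.3 239.6] [286.  175.8]
(-18, -18, 0) [308.3 253.3] [299.4 180.7]
(18, -18, 0) [325.  249.7] [304.1 167.6]
(-18, 18, 30) [303.8 230.3] [286.7 173.6]
(-18, -18, 30) [310.  244.1] [300.5 178.6]
(18, -18, 30) [327.1 240.5] [305.4 165.2]
(-12, 9, 60) [309.9 223.4] [291.9 170.3]
(-12, -9, 60) [313.1 230.3] [298.9 172.8]
(12, -9, 60) [324.7 227.9] [302.3 163.6]
(12, 9, 60) [321.3 221.1] [295.3 161.1]
```

Call:
servo_tool:
  turn:
    - [0.002,0.0195,0.003]
    - [0,0,0]
    - [0,0,0]
    - [0,0,0]
    - [0,0,0]
  dp:
    - [-0.0015,0.006,-0.01]
    - [0,0,-0.03]
    - [0,0,-0.03]
    - [0,0,-0.02]
    - [0,0,-0.006]
  fingers: [0.0854,0.0854,0.0854,0.0854,0.0854]

```text
clock: 4.32
position: [501.7, -336.8, 40.5]
ee_rot: [0.983, -0.184, 0.003, 0.001]
contact_force: [-0.3, 0.9, 0.2]
gripper_width: 85.2
```

```bash
python3 -c "
from h import *
st(-21.4)"
```

```text
t 4.33 pos [ 501.7 -336.8   40.5] yawx -21.18 zax [ 0.0064 -0.0024 -1.    ] F [-0.3  0.9  0.2] M [ 0.02  0.02 -0.02] w 85.2 j [-0.32  0.54 -0.27  0.   -0.75  1.52]
turn [ 0.0024  0.0064 -0.0038]
```

Call:
servo_tool:
  turn:
    - [0.002,0.006,-0.004]
    - [0,0,0]
    - [0,0,0]
    - [0,0,0]
    - [0,0,0]
  dp:
    - [-0.001,-0.003,-0.004]
    - [0,0,-0.002]
    - [0,0,0]
    - [0,0,0]
    - [0,0,0]
  fingers: [0.06,0.04,0.025,0.01,0]

```text
clock: 4.95
position: [501.9, -340.2, 36.3]
ee_rot: [0.983, -0.186, 0.002, 0.001]
contact_force: [0.4, -0.1, -1.9]
gripper_width: 16.9
```

Call:
servo_tool:
  turn:
    - [0,0,0]
    - [0,0,0]
    - [0,0,0]
    - [0,0,0]
    - [0,0,0]
  dp:
    - [0,0,0]
    - [0,0,0]
    - [0,0,0]
    - [0,0,0]
    - [0,0,0]
  fingers: [0,0,0,0,0]

```text
clock: 5.58
position: [501.9, -340.1, 36.3]
ee_rot: [0.983, -0.186, 0.002, 0.001]
contact_force: [0.1, -1.0, -0.9]
gripper_width: 16.7
```

```bash
python3 -c "
from h import *
st(-21.4)"
```

```text
t 5.58 pos [ 501.9 -340.1   36.3] yawx -21.39 zax [ 0.0033 -0.0017 -1.    ] F [ 0.1 -1.  -0.9] M [-0.1  -0.04 -0.02] w 16.7 j [-0.33  0.55 -0.27  0.   -0.75  1.53]
turn [ 0.0017  0.0033 -0.0001]
```

Call:
servo_tool:
  turn:
    - [0,0,0]
    - [0,0,0]
    - [0,0,0]
    - [0,0,0]
    - [0,0,0]
  dp:
    - [0,0,0.02]
    - [0,0,0.035]
    - [0,0,0.035]
    - [0,0,0.035]
    - [0,0,0.03]
  fingers: [0,0,0,0,0]

```text
clock: 6.2
position: [496.7, -337.3, 189.4]
ee_rot: [0.982, -0.186, -0.006, -0.002]
contact_force: [0.1, 0.3, -3.0]
gripper_width: 16.7
```

Call:
servo_tool:
  turn:
    - [0,0,0]
    - [0,0,0]
    - [0,0,0]
    - [0,0,0]
    - [0,0,0]
  dp:
    - [0.01,0.02,0]
    - [0.01,0.035,0]
    - [0.01,0.035,0]
    - [0.01,0.03,0]
    - [0,0,0]
  fingers: [0,0,0,0,0]

```text
clock: 6.82
position: [536.2, -213.6, 190.4]
ee_rot: [0.982, -0.188, -0.005, -0.003]
contact_force: [0.2, -0.5, -2.9]
gripper_width: 17.1
```

```bash
python3 - <<'E'
from h import *
s=st(-21.4)
T,S=cam("top"),cam("scene")
t0=dict(T);t0["img"]=cv2.imread("pics/top0.png")[:,:,::-1];s0=dict(S);s0["img"]=cv2.imread("pics/scene0.png")[:,:,::-1]
cv2.imwrite("pics/m3.png",np.hstack([crop(S,240,90,100,140,400,560,2),np.vstack([crop(s0,262,132,32,24,400,300,1.3),crop(t0,200,130,32,21,400,260,1.3)])]))
E
```

```text
t 6.83 pos [ 536.2 -213.6  190.4] yawx -21.66 zax [-0.0095  0.0071 -0.9999] F [ 0.2 -0.5 -2.9] M [-0.04  0.01 -0.  ] w 17.1 j [-0.1   0.34 -0.16 -0.01 -1.08  1.3 ]
turn [-0.0071 -0.0095  0.0045]
```

View pics/m3.png

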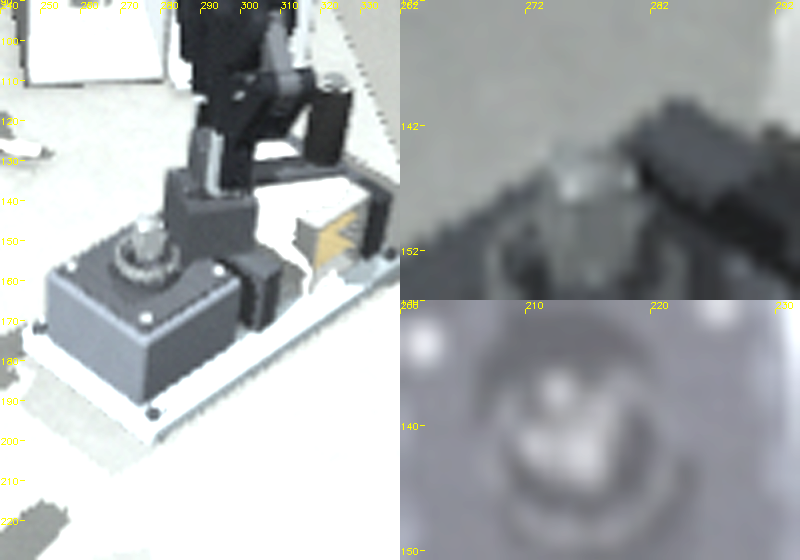

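Picture: the crank is held level with its handle towards +x. The hub's front corner is near (284,147) and the shaft stands free at about (277,146) in scene. The shaft flats look to be at about 50–60° mod 90.

```bash
python3 - <<'E'
from h import *
from scipy.optimize import minimize
T,S=cam("top"),cam("scene"); s=read_state()
print("ring",atz(T,214.8,142.2,84),atz(S,277.3,154.8,84))
for d,n in((T,"top"),(S,"scene")):
    # sharp measurement of the ring/case: bright screws
    g=cv2.cvtColor(cv2.imread(f"pics/{n}0.png"),cv2.COLOR_BGR2GRAY).astype(float)
    # guesses of screws
    G=[tuple(np.array([155,75])+np.array(p)/3.125) for p in((147,183),(221,173),(153,255),(230,246))] if n=="top" else [(240+x/3.704,115+(y-300)/3.704) for x,y in((68,454),(134,503),(203,457))]
    out=[]
    for u,v in G:
        y0,x0=int(round(v))-3,int(round(u))-3; w=g[y0:y0+7,x0:x0+7]; w=np.clip(w-np.percentile(w,75),0,None)
        yy,xx=np.mgrid[y0:y0+7,x0:x0+7]; c=(w*xx).sum()/w.sum(),(w*yy).sum()/w.sum(); out.append(atz(d,*c,72))
    print(n,np.round(out,1).tolist())
a=np.radians(-21.66)
m=R.from_quat(s["ee_rot"]).as_matrix()
for x,z in((0,60),(55,84)):
    P=s["position"]+m@np.array([x,0,36.3-z]); print(np.round(P,1),proj(S,P),proj(T,P))
E
```

```text
ring [ 558.08440923 -143.54608663   84.        ] [ 549.873191   -150.62773144   84.        ]
top [[584.5, -110.0, 72.0], [593.4, -171.1, 72.0], [524.4, -115.6, 72.0], [532.6, -174.2, 72.0]]
scene [[520.2, -114.4, 72.0], [526.4, -176.3, 72.0], [585.0, -169.3, 72.0]]
[ 535.9 -216.3  214.3] [[297.43354649 123.32303788]] [[243.91472609 136.0903837 ]]
[ 587.2 -236.9  237.7] [[326.47236651 109.27628315]] [[253.33525892 108.52067889]]
```

Call:
servo_tool:
  turn:
    - [-0.007,-0.0095,-0.08]
    - [0,0,-0.08]
    - [0,0,-0.07]
    - [0,0,0]
    - [0,0,0]
  dp:
    - [0.007,0.025,0]
    - [0.007,0.025,0]
    - [0.007,0.02,0]
    - [0,0,-0.01]
    - [0,0,-0.01]
  fingers: [0,0,0,0,0]

```text
clock: 7.65
position: [555.7, -149.6, 169.5]
ee_rot: [0.951, -0.308, 0.0, 0.0]
contact_force: [0.3, -0.0, -3.7]
gripper_width: 16.9
```

```bash
python3 - <<'E'
from h import *
st(-35)
E
```

```text
t 7.65 pos [ 555.7 -149.6  169.5] yawx -35.91 zax [ 5.e-04 -5.e-04 -1.e+00] F [ 0.3 -0.  -3.7] M [-0.04  0.03  0.  ] w 16.9 j [ 0.02  0.35 -0.21  0.   -1.01  0.93]
turn [0.0005 0.0005 0.0158]
```

Call:
servo_tool:
  turn:
    - [0,0,0]
    - [0,0,0]
    - [0,0,0]
    - [0,0,0]
    - [0,0,0]
  dp:
    - [0.0025,0.006,-0.005]
    - [0,0,-0.005]
    - [0,0,0]
    - [0,0,0]
    - [0,0,0]
  fingers: [0,0,0,0,0]

```text
clock: 8.28
position: [557.1, -145.4, 157.5]
ee_rot: [0.951, -0.309, -0.001, 0.001]
contact_force: [0.9, -0.5, -3.7]
gripper_width: 16.4
```

```bash
python3 - <<'E'
from h import *
s=st(-35)
T,S=cam("top"),cam("scene"); m=R.from_quat(s["ee_rot"]).as_matrix()
for x,y,z in((-18,-18,0),(-18,18,0),(18,-18,0),(-18,-18,30),(55,0,84)):
    P=s["position"]+m@np.array([x,-y,36.3-z]); print((x,y,z),np.round(proj(S,P),1))
cv2.imwrite("pics/m4.png",np.hstack([crop(S,240,100,72,102,400,560,2.2),crop(T,185,100,72,102,400,560,1.6)]))
E
```

```text
t 8.28 pos [ 557.1 -145.4  157.5] yawx -36.03 zax [-2.5e-03 -8.0e-04 -1.0e+00] F [ 0.9 -0.5 -3.7] M [-0.01 -0.   -0.01] w 16.4 j [ 0.03  0.37 -0.22  0.   -0.99  0.92]
turn [ 0.0009 -0.0025  0.018 ]
(-18, -18, 0) [[271.3 144.2]]
(-18, 18, 0) [[270.7 133.8]]
(18, -18, 0) [[288.3 144.4]]
(-18, -18, 30) [[272.1 132.9]]
(55, 0, 84) [[309.2 106.5]]
```

View pics/m4.png

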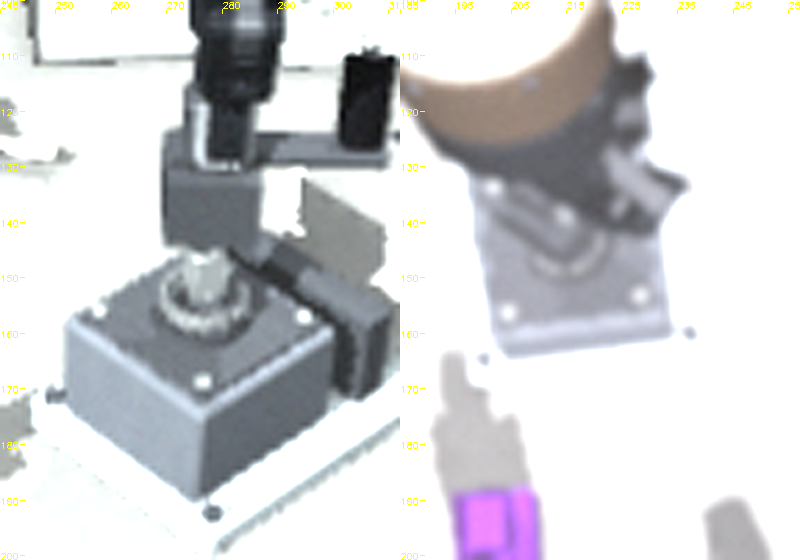

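```bash
python3 - <<'E'
from h import *
s=read_state()
T,S=cam("top"),cam("scene"); m=R.from_quat(s["ee_rot"]).as_matrix()
for x,y,z in((0,0,0),(0,0,-37),(-18,0,0),(-18,0,30),(-18,-18,0),(-18,18,0),(-18,-18,30),(-18,18,30)):
    P=s["position"]+m@np.array([x,-y,36.3-z]); print((x,y,z),np.round(P,1),np.round(proj(S,P),1),np.round(proj(T,P),1))
# gradient magnitudes of top crop, enlarged for a check
cv2.imwrite("pics/m5.png",np.hstack([crop(T,195,122,36,36,400,400,1.8),crop(S,262,138,32,32,400,400,2.2)]))
E
```

```text
(0, 0, 0) [ 557.1 -145.3  121.2] [[279.4 139. ]] [[214.  138.5]]
(0, 0, -37) [ 557.  -145.3   84.2] [[278.3 152.2]] [[215.6 142.6]]
(-18, 0, 0) [ 542.5 -134.7  121.3] [[271.  138.9]] [[209.4 144.8]]
(-18, 0, 30) [ 542.6 -134.7  151.3] [[271.7 127.6]] [[208.  141.4]]
(-18, -18, 0) [ 531.9 -149.3  121.3] [[271.3 144.2]] [[215.8 149.2]]
(-18, 18, 0) [ 553.1 -120.2  121.2] [[270.7 133.8]] [[203.1 140.4]]
(-18, -18, 30) [ 532.  -149.3  151.3] [[272.  132.9]] [[214.6 145.9]]
(-18, 18, 30) [ 553.2 -120.2  151.2] [[271.4 122.5]] [[201.5 136.9]]
```

View pics/m5.png

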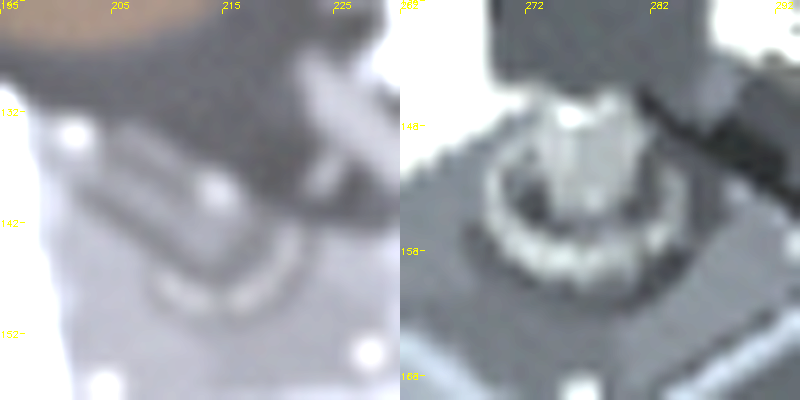

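Picture: the hub sits about over the shaft. The ring is at about (277,153) in scene and (215,143) in top, and the shaft yaw is near -30° mod 90. I'll turn to that, shift slightly and lower gently.

Call:
servo_tool:
  turn:
    - [0.001,-0.0025,0.1]
    - [0,0,0]
    - [0,0,0]
    - [0,0,0]
    - [0,0,0]
  dp:
    - [-0.0015,-0.0005,0]
    - [0,0,-0.004]
    - [0,0,-0.004]
    - [0,0,-0.002]
    - [0,0,-0.002]
  fingers: [0,0,0,0,0]

```text
clock: 9.1
position: [556.2, -145.5, 145.1]
ee_rot: [0.965, -0.262, 0.001, -0.0]
contact_force: [0.5, 1.2, 0.0]
gripper_width: 16.7
```

```bash
python3 -c "
from h import *
st(-30)"
```

```text
t 9.1 pos [ 556.2 -145.5  145.1] yawx -30.33 zax [ 1.6e-03  2.0e-04 -1.0e+00] F [0.5 1.2 0. ] M [ 0.42 -0.13 -0.  ] w 16.7 j [ 0.03  0.38 -0.24 -0.   -0.95  1.02]
turn [-0.0002  0.0016  0.0057]
```

Call:
servo_tool:
  turn:
    - [0,0,0]
    - [0,0,0]
    - [0,0,0]
    - [0,0,0]
    - [0,0,0]
  dp:
    - [0.0005,0.0015,0]
    - [0,0.0005,-0.002]
    - [0,0,-0.002]
    - [0,0,-0.002]
    - [0,0,0]
  fingers: [0,0,0,0,0]

```text
clock: 9.72
position: [557.6, -143.8, 141.8]
ee_rot: [0.965, -0.261, 0.002, 0.0]
contact_force: [-1.6, 0.7, -0.5]
gripper_width: 17.0
```

```bash
python3 -c "
from h import *
st(-30)"
```

```text
t 9.72 pos [ 557.6 -143.8  141.8] yawx -30.28 zax [ 0.0039 -0.0015 -1.    ] F [-1.6  0.7 -0.5] M [0.26 0.29 0.  ] w 17.0 j [ 0.03  0.38 -0.24  0.   -0.94  1.01]
turn [0.0015 0.0039 0.0048]
```

Call:
servo_tool:
  turn:
    - [0.0015,0.004,0]
    - [0,0,0]
    - [0,0,0]
    - [0,0,0]
    - [0,0,0]
  dp:
    - [-0.001,0.0005,0]
    - [0,0,-0.002]
    - [0,0,-0.002]
    - [0,0,-0.002]
    - [0,0,0]
  fingers: [0,0,0,0,0]

```text
clock: 10.35
position: [558.5, -143.6, 140.6]
ee_rot: [0.966, -0.26, 0.003, 0.0]
contact_force: [1.3, 0.1, -3.5]
gripper_width: 17.0
```

```bash
python3 -c "
from h import *
st(-30)"
```

```text
t 10.35 pos [ 558.5 -143.6  140.6] yawx -30.17 zax [ 0.0055 -0.0019 -1.    ] F [ 1.3  0.1 -3.5] M [-0.06 -0.43 -0.02] w 17.0 j [ 0.03  0.38 -0.24  0.   -0.94  1.01]
turn [0.0019 0.0055 0.0029]
```

Call:
servo_tool:
  turn:
    - [0.002,0.005,0]
    - [0,0,0]
    - [0,0,0]
    - [0,0,0]
    - [0,0,0]
  dp:
    - [0,0,-0.003]
    - [0,0,-0.003]
    - [0,0,-0.003]
    - [0,0,-0.003]
    - [0,0,0]
  fingers: [0,0,0,0,0]

```text
clock: 10.98
position: [559.0, -143.9, 129.0]
ee_rot: [0.966, -0.26, 0.0, 0.0]
contact_force: [0.8, -0.0, 0.1]
gripper_width: 16.5
```

```bash
python3 -c "
from h import *
st(-30)"
```

```text
t 10.97 pos [ 559.  -143.9  129. ] yawx -30.1 zax [ 5.e-04 -7.e-04 -1.e+00] F [ 0.8 -0.   0.1] M [ 0.1  -0.06  0.12] w 16.5 j [ 0.03  0.4  -0.25  0.   -0.92  1.02]
turn [0.0007 0.0005 0.0017]
```

Call:
servo_tool:
  turn:
    - [0,0,0]
    - [0,0,0]
    - [0,0,0]
    - [0,0,0]
    - [0,0,0]
  dp:
    - [0,0,-0.003]
    - [0,0,-0.003]
    - [0,0,-0.003]
    - [0,0,-0.002]
    - [0,0,0]
  fingers: [0,0,0,0,0]

```text
clock: 11.6
position: [559.0, -143.9, 120.1]
ee_rot: [0.966, -0.259, 0.001, 0.001]
contact_force: [-1.5, 0.6, 3.8]
gripper_width: 17.3
```

```bash
python3 -c "
from h import *
st(-30)"
```

```text
t 11.6 pos [ 559.  -143.9  120.1] yawx -30.03 zax [ 8.0e-04 -1.6e-03 -1.0e+00] F [-1.5  0.6  3.8] M [0.34 0.27 0.05] w 17.3 j [ 0.03  0.41 -0.26  0.   -0.9   1.02]
turn [0.0016 0.0008 0.0005]
```

Call:
servo_tool:
  turn:
    - [0,0,0]
    - [0,0,0]
    - [0,0,0]
    - [0,0,0]
    - [0,0,0]
  dp:
    - [0,0,0]
    - [0,0,0]
    - [0,0,0]
    - [0,0,0.005]
    - [0,0,0.005]
  fingers: [0.03,0.05,0.06,0.06,0.06]

```text
clock: 12.22
position: [557.8, -144.0, 128.0]
ee_rot: [0.966, -0.26, -0.001, 0.001]
contact_force: [-0.0, -0.8, 0.1]
gripper_width: 60.0
```

Call:
servo_tool:
  turn:
    - [0,0,0]
    - [0,0,0]
    - [0,0,0]
    - [0,0,0]
    - [0,0,0]
  dp:
    - [0.012,-0.007,0]
    - [0.012,-0.007,0]
    - [0.012,-0.007,0]
    - [0.01,-0.006,0]
    - [0,0,0]
  fingers: [0.06,0.06,0.06,0.06,0.06]

```text
clock: 12.85
position: [608.6, -173.6, 128.4]
ee_rot: [0.966, -0.26, -0.0, 0.001]
contact_force: [-0.5, 0.6, -0.1]
gripper_width: 60.2
```

```bash
python3 - <<'E'
from h import *
s=st(-30)
T,S=cam("top"),cam("scene")
cv2.imwrite("pics/m6.png",np.hstack([crop(S,240,90,100,140,400,560,2),crop(T,185,80,72,102,400,560,1.6)]))
E
```

```text
t 12.85 pos [ 608.6 -173.6  128.4] yawx -30.12 zax [-6.0e-04 -1.5e-03 -1.0e+00] F [-0.5  0.6 -0.1] M [0. 0. 0.] w 60.2 j [-0.02  0.48 -0.11  0.   -0.98  1.07]
turn [ 0.0015 -0.0006  0.0021]
```

View pics/m6.png

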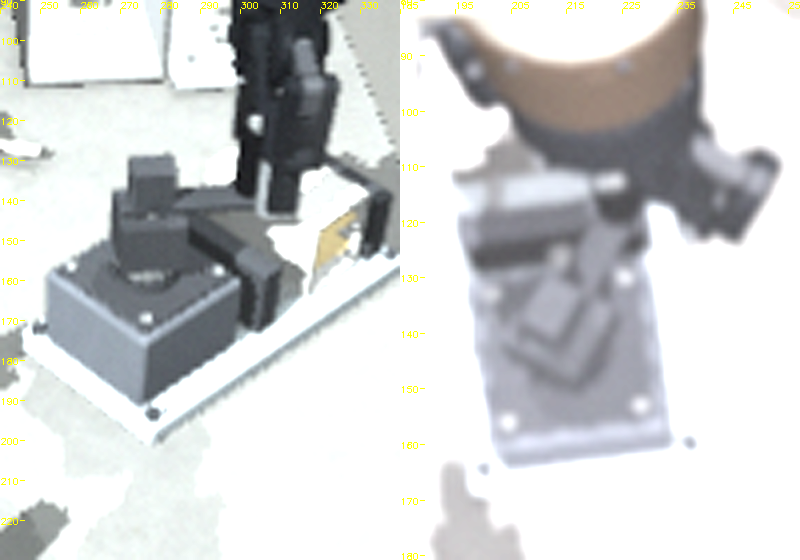

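Picture: the hub rests on the ring (scene ~(277,155)) and the fingers straddle the handle. Next I close on the handle.

Call:
servo_tool:
  turn:
    - [0,0,0]
    - [0,0,0]
    - [0,0,0]
    - [0,0,0]
    - [0,0,0]
  dp:
    - [-0.0015,0.0015,0.002]
    - [0,0,0]
    - [0,0,0]
    - [0,0,0]
    - [0,0,0]
  fingers: [0.04,0.025,0,0,0]

```text
clock: 13.58
position: [605.3, -170.8, 131.1]
ee_rot: [0.966, -0.259, -0.0, 0.001]
contact_force: [0.4, 0.2, -0.2]
gripper_width: 17.7
```

```bash
python3 -c "
from h import *
st(-30)"
```

```text
t 13.57 pos [ 605.3 -170.8  131.1] yawx -30.05 zax [-9.0e-04 -1.1e-03 -1.0e+00] F [ 0.4  0.2 -0.2] M [-0.09 -0.15 -0.03] w 17.7 j [-0.02  0.47 -0.12  0.   -0.98  1.06]
turn [ 0.0011 -0.0009  0.0008]
```

```bash
cat > circ.py <<'E'
import sys
from h import *
C=np.array([558.7,-143.9]); 
def plan(n,step=18,C=C,r=54.5):
    s=st(-30); p=s["position"][:2]; v=p-C; a=np.degrees(np.arctan2(v[1],v[0])); print("r",round(np.hypot(*v),2),"ang",round(a,1),"dz",round(131-s["position"][2],1))
    for i in range(n):
        a-=step; q=C+r*np.array([np.cos(np.radians(a)),np.sin(np.radians(a))]); print(np.round((q-p)/1000,4).tolist(),end=" "); p=q
        if i%5==4: print()
if __name__=="__main__": plan(int(sys.argv[1]),float(sys.argv[2]) if len(sys.argv)>2 else 18)
E
python3 circ.py 5 15
```

```text
t 13.57 pos [ 605.3 -170.8  131.1] yawx -30.05 zax [-9.0e-04 -1.1e-03 -1.0e+00] F [ 0.4  0.2 -0.2] M [-0.09 -0.15 -0.03] w 17.7 j [-0.02  0.47 -0.12  0.   -0.98  1.06]
turn [ 0.0011 -0.0009  0.0008]
r 53.83 ang -30.0 dz -0.1
[-0.0081, -0.0116] [-0.0113, -0.0087] [-0.0131, -0.0055] [-0.0141, -0.0019] [-0.0141, 0.0018]
```

Call:
servo_tool:
  turn:
    - [0,0,0]
    - [0,0,0]
    - [0,0,0]
    - [0,0,0]
    - [0,0,0]
  dp:
    - [-0.008,-0.0116,0]
    - [-0.0113,-0.0087,0]
    - [-0.0131,-0.0055,0]
    - [-0.0141,-0.0019,0]
    - [-0.0141,0.0018,0]
  fingers: [0,0,0,0,0]

```text
clock: 14.2
position: [541.4, -197.1, 130.6]
ee_rot: [0.966, -0.26, 0.0, -0.001]
contact_force: [2.8, 6.4, -1.7]
gripper_width: 17.6
```

```bash
python3 circ.py 10 18
```

```text
t 14.2 pos [ 541.4 -197.1  130.6] yawx -30.15 zax [ 0.0015  0.0022 -1.    ] F [ 2.8  6.4 -1.7] M [ 2.08 -1.02 -0.06] w 17.6 j [-0.07  0.39 -0.25 -0.   -0.92  1.12]
turn [-0.0022  0.0015  0.0026]
r 55.96 ang -108.0 dz 0.4
[-0.0147, 0.0091] [-0.0121, 0.0121] [-0.0077, 0.0152] [-0.0027, 0.0168] [0.0027, 0.0168] 
[0.0077, 0.0152] [0.0121, 0.0121] [0.0152, 0.0077] [0.0168, 0.0027] [0.0168, -0.0027]
```

Call:
servo_tool:
  turn:
    - [0,0,0]
    - [0,0,0]
    - [0,0,0]
    - [0,0,0]
    - [0,0,0]
  dp:
    - [-0.0147,0.0091,0]
    - [-0.0121,0.0121,0]
    - [-0.0077,0.0152,0]
    - [-0.0027,0.0168,0]
    - [0.0027,0.0168,0]
  fingers: [0,0,0,0,0]

```text
clock: 14.82
position: [504.8, -126.3, 131.0]
ee_rot: [0.966, -0.26, 0.004, -0.0]
contact_force: [5.9, -3.5, -6.9]
gripper_width: 17.7
```

```bash
python3 circ.py 10 18
```

```text
t 14.82 pos [ 504.8 -126.3  131. ] yawx -30.14 zax [ 0.0069 -0.0018 -1.    ] F [ 5.9 -3.5 -6.9] M [-0.94 -1.61  0.01] w 17.7 j [ 0.07  0.3  -0.39  0.   -0.87  0.97]
turn [0.0018 0.0069 0.0025]
r 56.67 ang 161.9 dz -0.0
[0.0098, 0.0145] [0.0121, 0.012] [0.0152, 0.0077] [0.0168, 0.0026] [0.0168, -0.0027] 
[0.0152, -0.0078] [0.012, -0.0121] [0.0077, -0.0152] [0.0026, -0.0168] [-0.0027, -0.0168]
```

Call:
servo_tool:
  turn:
    - [0.002,0.007,0]
    - [0,0,0]
    - [0,0,0]
    - [0,0,0]
    - [0,0,0]
  dp:
    - [0.0098,0.0145,0]
    - [0.0121,0.012,0]
    - [0.0152,0.0077,0]
    - [0.0168,0.0026,0]
    - [0.0168,-0.0027,0]
  fingers: [0,0,0,0,0]

```text
clock: 15.45
position: [575.9, -90.9, 130.4]
ee_rot: [0.966, -0.259, -0.006, 0.004]
contact_force: [-2.9, -5.1, 0.6]
gripper_width: 17.6
```

```bash
python3 circ.py 10 18
```

```text
t 15.45 pos [575.9 -90.9 130.4] yawx -29.97 zax [-0.0143 -0.0055 -0.9999] F [-2.9 -5.1  0.6] M [-1.65  0.87  0.02] w 17.6 j [ 0.12  0.41 -0.23  0.   -0.95  0.92]
turn [ 0.0055 -0.0143 -0.0005]
r 55.74 ang 72.1 dz 0.6
[0.0148, -0.0089] [0.0121, -0.012] [0.0078, -0.0152] [0.0027, -0.0168] [-0.0026, -0.0168] 
[-0.0077, -0.0152] [-0.012, -0.0121] [-0.0152, -0.0078] [-0.0168, -0.0027] [-0.0168, 0.0026]
```

Call:
servo_tool:
  turn:
    - [0.005,-0.014,0]
    - [0,0,0]
    - [0,0,0]
    - [0,0,0]
    - [0,0,0]
  dp:
    - [0.0148,-0.0089,0]
    - [0.0121,-0.012,0]
    - [0.0078,-0.0152,0]
    - [0.0027,-0.0168,0]
    - [-0.0026,-0.0168,0]
  fingers: [0,0,0,0,0]

```text
clock: 16.08
position: [610.5, -163.1, 129.9]
ee_rot: [0.966, -0.259, -0.005, 0.0]
contact_force: [-4.7, 4.7, 3.5]
gripper_width: 17.8
```

```bash
sed -i 's|^    for i in range(n):|    F=s["contact_force"]; print("tau",round((v[0]*F[1]-v[1]*F[0])/1000,3),"Frad",round(float(v@F[:2])/np.hypot(*v),1))\n    for i in range(n):|' circ.py; python3 circ.py 5 18
```

```text
t 16.07 pos [ 610.5 -163.1  129.9] yawx -29.99 zax [-0.0095  0.002  -1.    ] F [-4.7  4.7  3.5] M [ 0.97  1.65 -0.05] w 17.8 j [-0.01  0.48 -0.1  -0.   -1.    1.05]
turn [-0.002  -0.0095 -0.0001]
r 55.25 ang -20.3 dz 1.1
tau 0.153 Frad -6.0
[-0.009, -0.0146] [-0.0125, -0.0116] [-0.0155, -0.0071] [-0.0169, -0.002] [-0.0167, 0.0033]
```

```bash
cat > jaw.py <<'E'
from h import *
def sub(r,p):
    y,x=p; f=lambda a,b,c:(a-c)/(2*(a-2*b+c)) if a-2*b+c else 0
    return x+f(r[y,x-1],r[y,x],r[y,x+1]), y+f(r[y-1,x],r[y,x],r[y+1,x])
def jaw():
    S=cam("scene"); g0=cv2.cvtColor(cv2.imread("pics/scene0.png"),cv2.COLOR_BGR2GRAY); g=cv2.cvtColor(S["img"],cv2.COLOR_RGB2GRAY)
    u,v,w,h=300,152,12,23
    t=g0[v:v+h,u:u+w]; sr=g[v-20:v+h+6,u-4:u+w+32]
    r=cv2.matchTemplate(sr,t,cv2.TM_CCOEFF_NORMED); _,m,_,l=cv2.minMaxLoc(r)
    y,x=min(max(l[1],1),r.shape[0]-2),min(max(l[0],1),r.shape[1]-2)
    dx,dy=np.array(sub(r,(y,x)))-[4,20]
    p=[np.array([557.0+np.cos(.09)*q+np.sin(.09)*42,-144+np.sin(.09)*q-np.cos(.09)*42,37]) for q in(60,90)]
    e=(proj(S,p[1])-proj(S,p[0]))[0]; print("jaw score",round(m,2),"px",round(dx,2),round(dy,2),"dir/mm",np.round(e/30,3),"travel mm",round(float(np.dot([dx,dy],e)/(e@e)*30),1))
if __name__=="__main__": jaw()
E
python3 jaw.py; python3 - <<'E'
from h import *
T=cam("top")
for y in (128,137,150):
    p=atz(T,155+181/3.125,75+y/3.125,60)-np.array([558,-143.7,0]); print("jaw top x in clamp",round(p[0]*np.cos(.09)+p[1]*np.sin(.09),1))
E
```

```text
jaw score 0.93 px 3.62 -2.48 dir/mm [ 0.292 -0.185] travel mm 12.7
jaw top x in clamp 72.7
jaw top x in clamp 65.5
jaw top x in clamp 55.0
```

Call:
servo_tool:
  turn:
    - [-0.002,-0.0095,0]
    - [0,0,0]
    - [0,0,0]
    - [0,0,0]
    - [0,0,0]
  dp:
    - [-0.009,-0.0146,0.001]
    - [-0.0125,-0.0116,0]
    - [-0.0155,-0.0071,0]
    - [-0.0169,-0.002,0]
    - [-0.0167,0.0033,0]
  fingers: [0,0,0,0,0]

```text
clock: 16.8
position: [539.4, -196.4, 130.7]
ee_rot: [0.966, -0.26, 0.006, -0.003]
contact_force: [2.8, 4.4, -3.6]
gripper_width: 17.4
```

```bash
python3 circ.py 5 18; python3 jaw.py
```

```text
t 16.8 pos [ 539.4 -196.4  130.7] yawx -30.15 zax [ 0.0132  0.0026 -0.9999] F [ 2.8  4.4 -3.6] M [ 1.48 -0.84  0.01] w 17.4 j [-0.07  0.39 -0.26 -0.   -0.91  1.12]
turn [-0.0026  0.0132  0.0026]
r 55.95 ang -110.2 dz 0.3
tau 0.065 Frad -5.1
[-0.0144, 0.0097] [-0.0116, 0.0125] [-0.0072, 0.0155] [-0.002, 0.0169] [0.0033, 0.0167] 
jaw score 0.93 px 5.35 -3.94 dir/mm [ 0.292 -0.185] travel mm 19.2
```

Call:
servo_tool:
  turn:
    - [-0.003,0.013,0]
    - [0,0,0]
    - [0,0,0]
    - [0,0,0]
    - [0,0,0]
  dp:
    - [-0.0144,0.0097,0]
    - [-0.0116,0.0125,0]
    - [-0.0072,0.0155,0]
    - [-0.002,0.0169,0]
    - [0.0033,0.0167,0]
  fingers: [0,0,0,0,0]

```text
clock: 17.48
position: [505.8, -123.6, 131.1]
ee_rot: [0.965, -0.261, 0.005, 0.0]
contact_force: [5.2, -3.3, -7.0]
gripper_width: 17.7
```

```bash
python3 circ.py 5 18; python3 jaw.py
```

```text
t 17.48 pos [ 505.8 -123.6  131.1] yawx -30.2 zax [ 0.0088 -0.0027 -1.    ] F [ 5.2 -3.3 -7. ] M [-1.01 -1.43 -0.07] w 17.7 j [ 0.07  0.3  -0.39  0.   -0.86  0.97]
turn [0.0026 0.0088 0.0035]
r 56.64 ang 159.0 dz -0.1
tau 0.067 Frad -6.0
[0.0105, 0.014] [0.0127, 0.0114] [0.0156, 0.0069] [0.017, 0.0018] [0.0167, -0.0035] 
jaw score 0.91 px 5.99 -3.76 dir/mm [ 0.292 -0.185] travel mm 20.5
```

Call:
servo_tool:
  turn:
    - [0.003,0.009,0]
    - [0,0,0]
    - [0,0,0]
    - [0,0,0]
    - [0,0,0]
  dp:
    - [0.0105,0.014,0]
    - [0.0127,0.0114,0]
    - [0.0156,0.0069,0]
    - [0.017,0.0018,0]
    - [0.0167,-0.0035,0]
  fingers: [0,0,0,0,0]

```text
clock: 18.15
position: [579.8, -92.1, 130.1]
ee_rot: [0.966, -0.258, -0.005, 0.006]
contact_force: [-3.7, -5.6, 0.2]
gripper_width: 17.4
```

```bash
python3 circ.py 5 18; python3 jaw.py
```

```text
t 18.15 pos [579.8 -92.1 130.1] yawx -29.93 zax [-0.0134 -0.0082 -0.9999] F [-3.7 -5.6  0.2] M [-1.97  1.16  0.06] w 17.4 j [ 0.12  0.42 -0.22  0.01 -0.95  0.92]
turn [ 0.0082 -0.0134 -0.0012]
r 55.96 ang 67.9 dz 0.9
tau 0.071 Frad -6.6
[0.0141, -0.0102] [0.0112, -0.0129] [0.0066, -0.0157] [0.0015, -0.017] [-0.0039, -0.0166] 
jaw score 0.88 px 6.58 -4.43 dir/mm [ 0.292 -0.185] travel mm 23.0
```

Call:
servo_tool:
  turn:
    - [0.008,-0.013,0]
    - [0,0,0]
    - [0,0,0]
    - [0,0,0]
    - [0,0,0]
  dp:
    - [0.0141,-0.0102,0.001]
    - [0.0112,-0.0129,0]
    - [0.0066,-0.0157,0]
    - [0.0015,-0.017,0]
    - [-0.0039,-0.0166,0]
  fingers: [0,0,0,0,0]

```text
clock: 18.82
position: [609.3, -166.7, 129.7]
ee_rot: [0.966, -0.258, -0.007, 0.002]
contact_force: [-5.9, 3.7, 2.6]
gripper_width: 17.8
```

```bash
python3 circ.py 5 12; python3 jaw.py
```

```text
t 18.82 pos [ 609.3 -166.7  129.7] yawx -29.89 zax [-1.400e-02 -5.000e-04 -9.999e-01] F [-5.9  3.7  2.6] M [1.3  1.76 0.01] w 17.8 j [-0.01  0.49 -0.1   0.   -1.    1.06]
turn [ 0.0005 -0.014  -0.0019]
r 55.46 ang -24.3 dz 1.3
tau 0.054 Frad -6.9
[-0.0066, -0.0094] [-0.0077, -0.0084] [-0.0093, -0.0067] [-0.0104, -0.0046] [-0.0112, -0.0023] 
jaw score 0.89 px 7.71 -5.2 dir/mm [ 0.292 -0.185] travel mm 26.9
```

Call:
servo_tool:
  turn:
    - [0,-0.014,0]
    - [0,0,0]
    - [0,0,0]
    - [0,0,0]
    - [0,0,0]
  dp:
    - [-0.0066,-0.0094,0.001]
    - [-0.0077,-0.0084,0]
    - [-0.0093,-0.0067,0]
    - [-0.0104,-0.0046,0]
    - [-0.0112,-0.0023,0]
  fingers: [0,0,0,0,0]

```text
clock: 19.5
position: [563.1, -199.4, 130.4]
ee_rot: [0.966, -0.26, 0.004, -0.004]
contact_force: [0.6, 6.5, -1.0]
gripper_width: 17.5
```

```bash
python3 circ.py 5 12; python3 jaw.py
```

```text
t 19.5 pos [ 563.1 -199.4  130.4] yawx -30.11 zax [ 0.009   0.0054 -0.9999] F [ 0.6  6.5 -1. ] M [ 2.02 -0.09  0.03] w 17.5 j [-0.07  0.42 -0.2  -0.01 -0.94  1.12]
turn [-0.0054  0.009   0.0019]
r 55.64 ang -85.4 dz 0.6
tau 0.061 Frad -6.4
[-0.0115, 0.0014] [-0.0111, 0.0026] [-0.0103, 0.0049] [-0.009, 0.0069] [-0.0074, 0.0087] 
jaw score 0.89 px 9.55 -6.92 dir/mm [ 0.292 -0.185] travel mm 34.0
```

Call:
servo_tool:
  turn:
    - [-0.005,0.009,0]
    - [0,0,0]
    - [0,0,0]
    - [0,0,0]
    - [0,0,0]
  dp:
    - [-0.0115,0.0014,0]
    - [-0.0111,0.0026,0]
    - [-0.0103,0.0049,0]
    - [-0.009,0.0069,0]
    - [-0.0074,0.0087,0]
  fingers: [0,0,0,0,0]

```text
clock: 20.18
position: [513.4, -176.8, 131.1]
ee_rot: [0.966, -0.26, 0.005, 0.001]
contact_force: [2.7, -2.6, -3.9]
gripper_width: 17.6
```

```bash
python3 circ.py 5 12; python3 jaw.py
```

```text
t 20.18 pos [ 513.4 -176.8  131.1] yawx -30.11 zax [ 0.0099 -0.0044 -0.9999] F [ 2.7 -2.6 -3.9] M [-0.63 -0.85  0.03] w 17.6 j [-0.03  0.34 -0.34  0.01 -0.88  1.07]
turn [0.0044 0.0099 0.0019]
r 56.02 ang -144.0 dz -0.1
tau 0.206 Frad -0.6
[-0.0045, 0.0108] [-0.0035, 0.0108] [-0.0012, 0.0113] [0.0012, 0.0113] [0.0035, 0.0108] 
jaw score 0.89 px 9.6 -7.08 dir/mm [ 0.292 -0.185] travel mm 34.4
```

Call:
servo_tool:
  turn:
    - [0.004,0.01,0]
    - [0,0,0]
    - [0,0,0]
    - [0,0,0]
    - [0,0,0]
  dp:
    - [-0.0045,0.0108,0]
    - [-0.0035,0.0108,0]
    - [-0.0012,0.0113,0]
    - [0.0012,0.0113,0]
    - [0.0035,0.0108,0]
  fingers: [0,0,0,0,0]

```text
clock: 20.85
position: [508.3, -118.3, 131.2]
ee_rot: [0.966, -0.259, 0.001, 0.0]
contact_force: [6.9, -6.8, -6.8]
gripper_width: 17.4
```

```bash
python3 circ.py 5 15; python3 jaw.py
```

```text
t 20.85 pos [ 508.3 -118.3  131.2] yawx -30.04 zax [ 0.0013 -0.0012 -1.    ] F [ 6.9 -6.8 -6.8] M [-2.05 -1.53  0.01] w 17.4 j [ 0.08  0.31 -0.39  0.   -0.88  0.96]
turn [0.0012 0.0013 0.0006]
r 56.55 ang 153.1 dz -0.2
tau 0.166 Frad -9.2
[0.0099, 0.0108] [0.0108, 0.0093] [0.0128, 0.0061] [0.014, 0.0026] [0.0142, -0.0011] 
jaw score 0.88 px 8.9 -5.84 dir/mm [ 0.292 -0.185] travel mm 30.8
```

Call:
servo_tool:
  turn:
    - [0,0,0]
    - [0,0,0]
    - [0,0,0]
    - [0,0,0]
    - [0,0,0]
  dp:
    - [0.0099,0.0108,0]
    - [0.0108,0.0093,0]
    - [0.0128,0.0061,0]
    - [0.014,0.0026,0]
    - [0.0142,-0.0011,0]
  fingers: [0,0,0,0,0]

```text
clock: 21.52
position: [566.9, -88.7, 130.4]
ee_rot: [0.966, -0.258, -0.007, 0.005]
contact_force: [-3.8, -3.4, 0.5]
gripper_width: 17.4
```

```bash
python3 circ.py 5 15; python3 jaw.py; python3 - <<'E'
from h import *
T,S=cam("top"),cam("scene")
cv2.imwrite("pics/m7.png",np.hstack([crop(S,240,90,100,140,400,560,2),crop(T,185,70,72,102,400,560,1.4)]))
E
```

```text
t 21.52 pos [566.9 -88.7 130.4] yawx -29.88 zax [-0.0154 -0.0063 -0.9999] F [-3.8 -3.4  0.5] M [-1.12  1.11 -0.08] w 17.4 j [ 0.13  0.4  -0.25  0.01 -0.94  0.92]
turn [ 0.0063 -0.0154 -0.0022]
r 55.77 ang 81.6 dz 0.6
tau 0.181 Frad -3.9
[0.0135, -0.0052] [0.0122, -0.0073] [0.0099, -0.0102] [0.0069, -0.0124] [0.0035, -0.0138] 
jaw score 0.88 px 8.9 -5.84 dir/mm [ 0.292 -0.185] travel mm 30.8
```

View pics/m7.png

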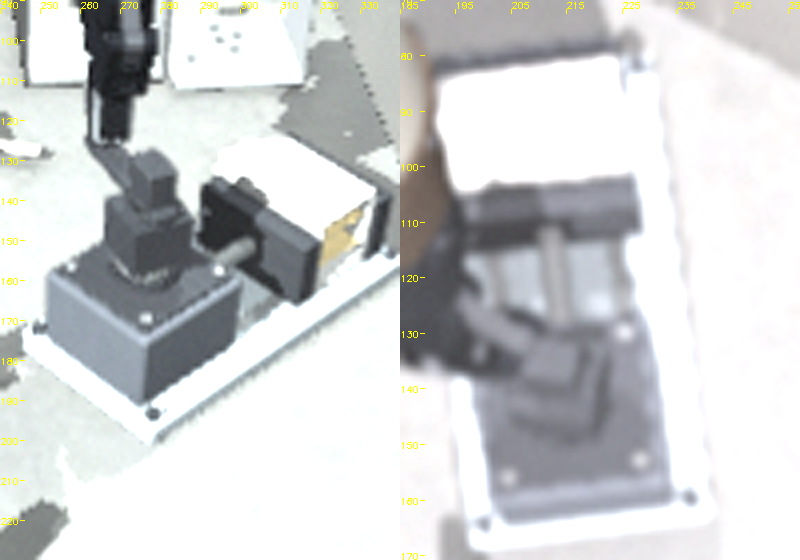

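Picture: the jaw is flush against the white magazine, which stands square against the fixed jaw, and the crank is seated. The torque of about 0.18 N m shows the clutch is slipping. I'll add a short 15° more, release with a small opening and lift away.

Call:
servo_tool:
  turn:
    - [0.006,-0.015,0]
    - [0,0,0]
    - [0,0,0]
    - [0,0,0]
    - [0,0,0]
  dp:
    - [0.0065,-0.002,0]
    - [0.007,-0.004,0]
    - [0,0,0]
    - [0,0,0]
    - [0,0,0]
  fingers: [0,0,0,0.03,0.032]

```text
clock: 22.3
position: [583.6, -93.4, 131.3]
ee_rot: [0.966, -0.258, 0.004, -0.003]
contact_force: [0.4, 0.6, -0.4]
gripper_width: 32.0
```

```bash
python3 circ.py 1
```

```text
t 22.3 pos [583.6 -93.4 131.3] yawx -29.9 zax [ 0.0095  0.0034 -0.9999] F [ 0.4  0.6 -0.4] M [0.01 0.09 0.  ] w 32.0 j [ 0.11  0.41 -0.22 -0.   -0.93  0.94]
turn [-0.0033  0.0095 -0.0018]
r 56.3 ang 63.8 dz -0.3
tau -0.006 Frad 0.7
[0.0131, -0.0115]
```

Call:
servo_tool:
  turn:
    - [0,0,0]
    - [0,0,0]
    - [0,0,0]
    - [0,0,0]
    - [0,0,0]
  dp:
    - [0,0,0.01]
    - [0,0,0.02]
    - [0,0,0.03]
    - [0,0,0.03]
    - [0,0,0.03]
  fingers: [0.032,0.032,0.032,0.032,0.032]

```text
clock: 22.92
position: [584.2, -92.9, 255.5]
ee_rot: [0.966, -0.258, 0.005, -0.003]
contact_force: [0.2, 0.1, -0.7]
gripper_width: 32.1
```

Call:
servo_tool:
  turn:
    - [0,0,0]
    - [0,0,0]
    - [0,0,0]
    - [0,0,0]
    - [0,0,0]
  dp:
    - [-0.03,0.04,0]
    - [-0.03,0.05,0]
    - [-0.03,0.05,0]
    - [-0.02,0.04,0]
    - [0,0,0]
  fingers: [0.05,0.05,0.05,0.05,0.05]

```text
clock: 23.55
position: [474.9, 92.2, 263.9]
ee_rot: [0.966, -0.258, 0.013, -0.008]
contact_force: [0.2, -0.9, 1.1]
gripper_width: 50.0
```

```bash
python3 - <<'E'
from h import *
st(-30)
T,S=cam("top"),cam("scene")
cv2.imwrite("pics/m8.png",np.hstack([crop(S,235,95,110,154,400,560,1.6),crop(T,185,70,72,102,400,560,1.0)]))
E
```

```text
t 23.55 pos [474.9  92.2 263.9] yawx -29.92 zax [ 0.0302  0.0087 -0.9995] F [ 0.2 -0.9  1.1] M [-0.06  0.12 -0.07] w 50.0 j [ 0.53  0.1  -0.29  0.01 -1.15  0.51]
turn [-0.0087  0.0302 -0.0016]
```

View pics/m8.png

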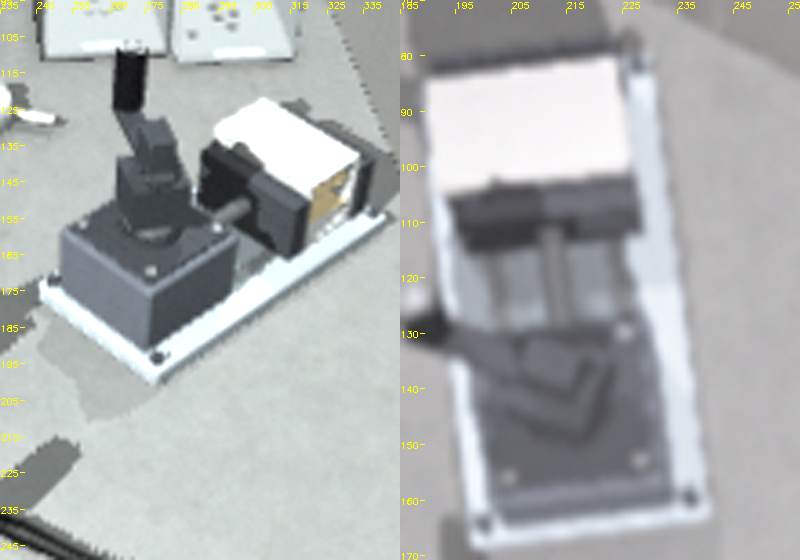

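```bash
python3 -c "
from bench import *
print(job_done())"
```

```text
the job is handed in; nothing more can be done
None
```

The small dark crank is seated on the clamp shaft, the jaw grips the magazine against the fixed jaw, and I handed the job in at about 23.6 s.

- **Fitting:** I carried the crank by its grip block and lowered it onto the square end. It reached the expected seated height, with the tool at 120.1 mm against 120.3 mm, and the picture afterwards shows the hub on the clutch ring.
- **Winding:** I wound it clockwise by the handle for about 986° in all. The torque at the shaft stayed near 0.06 N m up to about 775°, apart from one reading of 0.15. By 834° it had risen to 0.17–0.21 N m, so the jaw blocked somewhere in between.
- **Slip:** This gives between 150° and 210° of slip, so about half a turn and well under a whole one. I could not read it more exactly.
- **Last pictures:** The magazine stands square between the jaws and the arm is well clear, with no load on it. I did not check the setting block, chip box or tweezers in those pictures, but I moved none of them on purpose and felt no contact.

**A check that disagreed:** My picture measurement of the jaw travel was noisy. It read 34 mm around the moment of blocking but 30.8 mm in the next two pictures, against about 34–37 mm from the turns wound. I relied on the torque and the pictures for where the jaw stopped.

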